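# Lay out the basting station for the braai

## Task

Lay out the basting station: lay the basting brush squarely across the middle of the foil tray, resting on both long rims with its bristle end towards the green box, and stand the yellow sauce jug halfway between tray and box, in line with the two, its handle towards the robot. Stand the squat spice tin in the middle of the green box's lid, and stand the pepper mill on the shelf in front of the green box (the robot's side), centred on it and about 3 cm clear of it. Do not tip the jug over, and leave the preserve jar where it is.

Things in the scene. Friction and masses are not known exactly. Their poses are not given: they have to be found in the camera images.
- foil_tray: Open rectangular aluminium foil tray, fixed to the shelf: body 150 mm along its x by 120 mm along its y, 38 mm high; the flat rim all round is 10 mm wide and reaches 6 mm beyond the body on each side; walls 4 mm. Origin: centre of its underside. Its x points away from the robot (within about 5 degrees), y to the left, z up; the long rims run along x, so the brush is to lie along the tray's y. It stands either left or right of the green box.
- green_box: Green plastic box with a flat flip-top lid, closed and fixed to the shelf: 94 mm along its x, 104 mm along its y, lid top 60 mm high. Origin: centre of its underside. x points away from the robot (within about 9 degrees), so its front, with a small grey latch, is at x = -47 mm (the latch stands out to -51 mm); hinge at the back. Its centre is about 300 mm from the tray's centre.
- sauce_jug: Yellow ceramic sauce jug, open top, round body 50 mm across at the foot, 58 mm from 30 to 60 mm height, 56 mm at the rim, 85 mm high, about 0.3 kg. Origin: centre of its underside, z up the jug. The loop handle is on its -x side and reaches 60 mm from the axis (heights 18 to 75 mm, 9 mm thick); the small spout is on +x and reaches only 36 mm from the axis. Starts upright with the handle roughly towards the robot (within about 35 degrees).
- basting_brush: Basting brush with wooden handle, lying flat: 190 mm long, 14 mm thick. Origin: middle of its length, on the underside, near the centre of mass; x runs along it towards the dark silicone bristle end (+95 mm), z up. Handle 16 mm wide from x = -95 to +20 mm, steel ferrule 20 mm wide to +45 mm, head 32 mm wide from there to +95 mm. Weighs about 80 g. Starts nearest the robot, between tray and box, handle towards the robot, so it lies partly where other things must pass.
- spice_tin: Squat round metal spice tin, 57 mm across, 40 mm high, about 150 g. Origin: centre of its underside, z up. Starts upright.
- pepper_mill: Slim wooden pepper mill, 112 mm high: foot 44 mm across up to 25 mm height, waist 36 mm across from 40 to 80 mm height, head 42 mm across from 88 to 100 mm, domed top. About 200 g. Origin: centre of its underside, z up. Starts upright.
- preserve_jar: Bystander: amber glass jar with a cork lid, 60 mm across, 75 mm high, loose; leave it. Origin: centre of its underside.
Not all that is in view belongs to the job. Several things have the shape of the spice_tin; the one meant has the colours described above. Of the things shaped like the sauce_jug, the yellow one is meant.

How it is judged (in metres and radians):
At the end, for the whole second after the job is handed in: Upright, at rest, released: jug <167 mm from tray and box, 25 mm of tray y line, handle to robot (0.5 rad); brush on rims, 20 mm of centre, 0.2 rad, bristles to jug; tin on lid, 15 mm of centre; mill axis 77-122 mm in front of box centre, 15 mm of centre line (x of sauce_jug in the frame of foil_tray between -0.025 and 0.025 m and horizontal distance between sauce_jug and foil_tray below 0.167 m and horizontal distance between sauce_jug and green_box below 0.167 m and height (world z) of each of sauce_jug, pepper_mill below 0.004 m and angle between each of sauce_jug, basting_brush, spice_tin, pepper_mill's own z axis and vertical below 0.1 rad and angle between the x axis of sauce_jug and the x axis of foil_tray, either way round below 0.5 rad and x of pepper_mill in the frame of sauce_jug below 0 m and horizontal distance between basting_brush and foil_tray below 0.02 m and angle between the x axis of basting_brush and the y axis of foil_tray, either way round below 0.2 rad and x of sauce_jug in the frame of basting_brush above 0 m and height (world z) of basting_brush between 0.034 and 0.043 m and horizontal distance between spice_tin and green_box below 0.015 m and height (world z) of spice_tin between 0.056 and 0.064 m and x of pepper_mill in the frame of green_box between -0.122 and -0.077 m and y of pepper_mill in the frame of green_box between -0.015 and 0.015 m and linear speed of each of sauce_jug, basting_brush, spice_tin, pepper_mill below 0.01 m/s and angular speed of each of sauce_jug, basting_brush, spice_tin, pepper_mill below 0.1 rad/s); the robot touches nothing.
It fails at once if the preserve jar is shifted more than 25 mm (distance of preserve_jar from where it was at the start of the episode above 0.025 m).
It fails at once if the jug is tipped over (angle between sauce_jug's own z axis and vertical above 0.7 rad).
It also fails if it takes over 128 s, if anything falls off the work surface, if the arm or the gripper's body presses on something with over 40 N, if the wrist force passes 120 N, or if a joint passes its speed limit or range.

## Robot

A 7-joint arm with a two-finger parallel gripper is mounted at the origin on the work surface. World frame = base frame: x ahead of the robot, y to its left, z up, the work surface at z = 0. Lengths are in m, angles in degrees, forces in N, time in s.
With the tool pointing down it reaches from about 0.35 to 0.775 m from the base axis. Payload 3.1 kg.
Tool frame: the origin (TCP) lies on the centre line of the jaws, within the pads' length; the fingertips stand 17 mm ahead of it and the grasp point (between the pads) lies 2 mm behind it (robot.tip_reach is the distance from the TCP to the fingertips, in m); z points along the fingers, y is the direction in which the jaws open and shut (so a half turn about z gives the same grasp; the last joint's range is limited). The gripper opens to 85 mm and grips with 20 to 120 N. Pads are 22 mm wide; open, the fingers measure 114 mm over their backs; the gripper's body (76 mm by 85 mm) begins 54 mm behind the grasp point. The pads swing forward as they close: fully open they stand 13 mm farther back than shut.
Start: joints at [-67.477, 17.813, 0.802, 86.603, -0.252, 75.585, -1.558], TCP at [0.232, 0.499, 0.248] pointing down, gripper open.
Joint ranges: [-154.91, 154.91], [-16.99, 109.72], [-72.82, 74.43], [7.12, 147.25], [-82.49, 262.49], [11.32, 116.49], [-174.64, 174.64]. Speed limits (degrees/s): [159.86, 159.86, 180, 180, 180, 180, 180].

## Interface

Orientations are given as [roll, pitch, yaw] about the fixed x, y, z axes, in that order (R = Rz(yaw) Ry(pitch) Rx(roll)).
In Python, from station import robot, fingers, vision, workorder, recognise gives the robot as it stands. Calls block until the motion is done:
- robot.move_to(position, orientation): joint-space move of the TCP to a pose.
- robot.line_to(position, orientation=None, velocity=0.15, f_stop=None): straight line of the TCP; orientation=None keeps the orientation; velocity is the mean speed in m/s. With f_stop (N) it stops when the force on the tool has changed by that much, and returns True; else False.
- robot.move_j(angles): joint-space move.
- fingers.gripper_to(opening, force=None): opening from 0.0 (shut) to 1.0 (fully open); force is the grip in N (None keeps the last); returns when the fingers have stopped.
- robot.pause(seconds).
- robot.inverse_kinematics(position, orientation): joint angles nearest the present ones, or None.
- vision.grab_frame(name): name is "side" or "top"; returns the picture (420x560x3 uint8, red, green, blue); there is no depth.
- vision.calibration(name): a dict with "mtx" (3x3 intrinsics, pixels), "extrinsics" (4x4, takes a point from world to camera coordinates). Camera axes: x right, y up, looking along -z (the intrinsics and any distortion apply to the point x, -y, -z); pixel columns grow to the right and rows downward; lengths in m; the calibration is good to about 2 mm. A picture is of the moment at which its call begins. calibration takes no time and is no camera call.
A pose or a line that the arm cannot do raises robot.PlanningError and nothing moves.
- workorder.close_job(): hands the job in, once; it reports no verdict.
Trained networks look in the newest picture that a camera, given by its name, has taken for a name from the list of things; names that differ only in an ending like _2 or _b are one class to them, and where a whole thing is asked for, a point or a joint stands for the part that bears it (a point fixed in the world has none). Each returns a list of dicts, best first, with "p" (0 to 1); they miss things now and then, are a little off and sometimes report something else, mostly with a low value. They report only what shows in the picture. A call takes as long as a camera call. They do not tell look-alikes from the thing itself.
- recognise(label, camera): "rect" ([centre column, centre row, width, height] in pixels, round what is visible of it).
Readings, each from a call of its own:
- robot.current_time_s(): time.
- robot.current_joint_positions(): joint angles.
- robot.current_dq(): joint speeds.
- robot.current_joint_torque(): joint torques, N m.
- robot.current_tool_pos(): TCP position.
- robot.current_eef_rot(): TCP orientation.
- robot.current_contact_force(): force on the tool from outside, world axes, zero at the start.
- robot.current_torque(): the same for the moment, N m.
- robot.current_finger_gap(): opening from 0.0 (shut) to 1.0 (fully open).
Only numpy, scipy, OpenCV 4.12 (cv2) and the standard library are available. Lean on these libraries where they do the work, as an engineer would, in place of code of your own. Each camera call takes 0.05 s, during which the arm holds its last target. There are 200 camera calls.

## Working session

There is one attempt and no reset: what is moved stays moved. The work goes in short steps, each a Python script; the robot and the scene stay as the last script left them, time stands still between calls to the robot, and variables do not carry over. Pictures are saved under pics/ and viewed, about 12 in all and at most 16, crops included, and the job is handed in when it is done.

```bash
ls; mkdir -p pics; python3 - <<'E'
from station import robot, fingers, vision, recognise
import cv2, numpy as np
np.set_printoptions(precision=4,suppress=True)
for c in ("top","side"):
    im=vision.grab_frame(c); cv2.imwrite(f"pics/{c}0.png",im[:,:,::-1])
    k=vision.calibration(c); print(c,k)
    for n in ["foil_tray","green_box","sauce_jug","basting_brush","spice_tin","pepper_mill","preserve_jar"]:
        print(n,[(np.round(d["rect"]).tolist(),round(d["p"],2)) for d in recognise(n,c)])
print(robot.current_time_s(),robot.current_eef_rot())
E
```

```text
pics
top {'mtx': array([[497.7853,   0.    , 274.1459],
       [  0.    , 497.7853, 215.9193],
       [  0.    ,   0.    ,   1.    ]]), 'extrinsics': array([[ 0.0274, -0.9996, -0.0057,  0.0385],
       [ 0.9756,  0.0255,  0.2179, -0.5402],
       [-0.2177, -0.0116,  0.9759, -1.1908],
       [ 0.    ,  0.    ,  0.    ,  1.    ]])}
foil_tray [([158.0, 250.0, 24.0, 28.0], 0.62)]
green_box [([237.0, 183.0, 45.0, 43.0], 0.84)]
sauce_jug [([108.0, 182.0, 32.0, 29.0], 0.81), ([158.0, 194.0, 30.0, 36.0], 0.77), ([176.0, 147.0, 27.0, 28.0], 0.65), ([442.0, 206.0, 32.0, 25.0], 0.22)]
basting_brush [([299.0, 256.0, 14.0, 74.0], 0.97), ([158.0, 194.0, 27.0, 37.0], 0.19)]
spice_tin [([123.0, 225.0, 25.0, 27.0], 0.92), ([160.0, 251.0, 21.0, 22.0], 0.9), ([149.0, 291.0, 22.0, 26.0], 0.63), ([356.0, 184.0, 54.0, 64.0], 0.56)]
pepper_mill [([443.0, 205.0, 33.0, 26.0], 0.96)]
preserve_jar [([436.0, 264.0, 30.0, 27.0], 0.68)]
side {'mtx': array([[532.9352,   0.    , 277.1411],
       [  0.    , 532.9352, 210.3404],
       [  0.    ,   0.    ,   1.    ]]), 'extrinsics': array([[ 0.9772, -0.2123, -0.0089, -0.5078],
       [ 0.1258,  0.5442,  0.8295, -0.1214],
       [-0.1712, -0.8116,  0.5585, -1.136 ],
       [ 0.    ,  0.    ,  0.    ,  1.    ]])}
foil_tray [([349.0, 265.0, 97.0, 60.0], 0.67), ([227.0, 162.0, 21.0, 25.0], 0.65)]
green_box [([305.0, 185.0, 46.0, 41.0], 0.87)]
sauce_jug [([272.0, 145.0, 29.0, 37.0], 0.98), ([275.0, 121.0, 21.0, 17.0], 0.84), ([318.0, 148.0, 29.0, 38.0], 0.72), ([247.0, 240.0, 85.0, 28.0], 0.17)]
basting_brush [([247.0, 241.0, 87.0, 29.0], 0.79)]
spice_tin [([228.0, 161.0, 17.0, 20.0], 0.93), ([273.0, 145.0, 31.0, 38.0], 0.73), ([189.0, 163.0, 19.0, 26.0], 0.59), ([242.0, 143.0, 23.0, 21.0], 0.57)]
pepper_mill [([359.0, 335.0, 28.0, 57.0], 0.89)]
preserve_jar [([268.0, 342.0, 38.0, 50.0], 0.79)]
0.8 [179.9956   0.0012 155.0916]
```

```bash
python3 - <<'E'
import cv2
a=cv2.imread("pics/top0.png")[110:330,70:490]; cv2.imwrite("pics/top0c.png",cv2.resize(a,(798,418),interpolation=cv2.INTER_CUBIC))
a=cv2.imread("pics/side0.png")[90:400,150:450]; cv2.imwrite("pics/side0c.png",cv2.resize(a,(580,600),interpolation=cv2.INTER_CUBIC))
E
```

```text
(no output)
```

View pics/top0c.png

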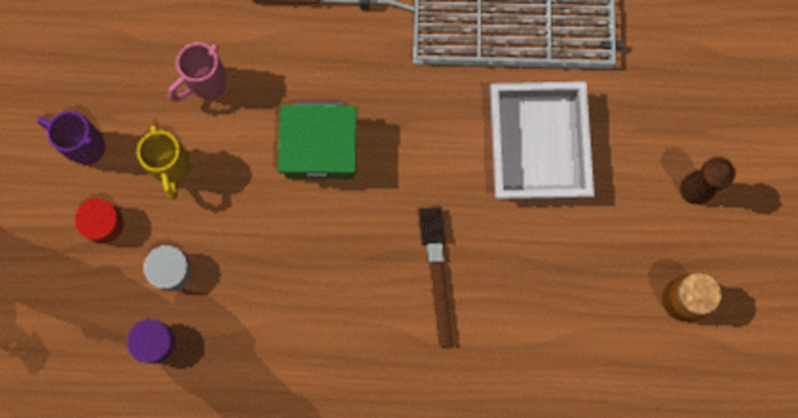

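View pics/side0c.png

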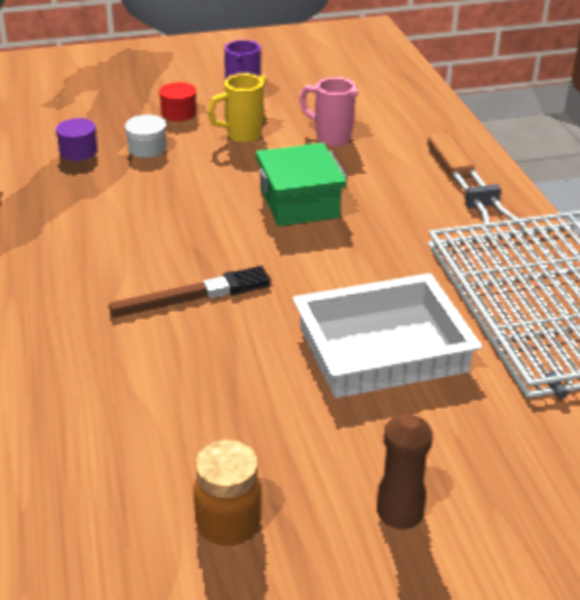

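Top view: green box left (full-frame ~237,183), tray right (~355,184), yellow jug at (155,195) left of the box, silver tin at (157,250) (red and purple tins are decoys), mill at (443,205), jar at (436,264), brush between, with its head at (296,220) and handle end at (305,292).

```bash
cat > fit.py <<'E'
from station import vision
import cv2, numpy as np
from scipy.optimize import minimize, least_squares
K={c:vision.calibration(c) for c in ("top","side")}
def proj(P,c):
    P=np.atleast_2d(P); E=K[c]["extrinsics"]; q=P@E[:3,:3].T+E[:3,3]
    q=q*[1,-1,-1]; q=q@K[c]["mtx"].T; return q[:,:2]/q[:,2:]
def ray(uv,c,z):
    E=K[c]["extrinsics"]; d=np.linalg.inv(K[c]["mtx"])@[uv[0],uv[1],1]*[1,-1,-1]
    d=E[:3,:3].T@d; o=-E[:3,:3].T@E[:3,3]; return (o+d*(z-o[2])/d[2])[:2]
def cyl(prof):
    a=np.linspace(0,2*np.pi,40); return np.vstack([np.c_[r*np.cos(a),r*np.sin(a),0*a+z] for z,r in prof])
def box(x0,x1,y0,y1,z0,z1): return np.array([[x,y,z] for x in (x0,x1) for y in (y0,y1) for z in (z0,z1)])
M={"jug":[cyl([(0,.025),(.03,.029),(.06,.029),(.085,.028)]),box(-.06,-.025,-.0045,.0045,.018,.075)],
 "tin":[cyl([(0,.0285),(.04,.0285)])],
 "mill":[cyl([(0,.022),(.025,.022),(.04,.018),(.08,.018),(.088,.021),(.1,.021),(.112,.008)])],
 "jar":[cyl([(0,.03),(.075,.03)])],
 "tray":[box(-.075,.075,-.06,.06,0,.03),box(-.081,.081,-.066,.066,.035,.038)],
 "green":[box(-.047,.047,-.052,.052,0,.06)]}
def place(P,s):
    c,n=np.cos(s[2]),np.sin(s[2]); return np.c_[c*P[:,0]-n*P[:,1]+s[0],n*P[:,0]+c*P[:,1]+s[1],P[:,2]]
S=4
def sil(name,s,c):
    m=np.zeros((420*S,560*S),np.uint8)
    for part in M[name]:
        h=cv2.convexHull(((proj(place(part,s),c)+.5)*S).astype(np.int32)); cv2.fillConvexPoly(m,h,1)
    return m
def fit(name,masks,s0):
    big={c:cv2.resize(m.astype(np.float32),None,fx=S,fy=S,interpolation=cv2.INTER_LINEAR)>.5 for c,m in masks.items()}
    s0=np.array(s0); f=lambda s:sum((sil(name,s,c)!=b).sum()/b.sum() for c,b in big.items())
    r=minimize(f,s0,method="Nelder-Mead",options=dict(initial_simplex=[s0,s0+[.015,0,.0],s0+[0,.015,0],s0+[0,0,.3]],xatol=2e-4,fatol=1e-4))
    return r.x,r.fun
def fitrect(name,rects,s0):
    def f(s):
        o=[]
        for c,(u,v,w,h) in rects.items():
            p=proj(place(np.vstack(M[name]),[s[0],s[1],0]),c)+.5; o+=list(p.min(0)-[u-w/2,v-h/2])+list(p.max(0)-[u+w/2,v+h/2])
        return o
    r=least_squares(f,s0,loss="soft_l1"); return r.x,np.abs(r.fun).max()
def masks(name,img,near,c,rad):
    hsv=cv2.cvtColor(img,cv2.COLOR_RGB2HSV); h,s,v=cv2.split(hsv)
    m={"jug":(h>20)&(h<35)&(s>150),"green":(h>40)&(h<85)&(s>90),"tin":(s<70)&(v>60),"tray":(s<60)&(v>60)}[name].astype(np.uint8)
    p=proj([[near[0],near[1],.03]],c)[0]
    z=np.zeros_like(m); cv2.circle(z,tuple(int(i) for i in p),rad,1,-1); m&=z
    n,l,st,_=cv2.connectedComponentsWithStats(m); return l==1+np.argmax(st[1:,4])
E
python3 - <<'E'
from fit import *
np.set_printoptions(precision=4,suppress=True)
I={c:cv2.imread(f"pics/{c}0.png")[:,:,::-1].copy() for c in K}
for n,uv,z,r in [("green",(237,183),.06,45),("tray",(355,184),.038,75),("jug",(155,195),.06,40),("tin",(157.5,250.5),.04,25)]:
    xy=ray(uv,"top",z); ms={c:masks(n,I[c],xy,c,r) for c in K}
    s,f=fit(n,ms,[*xy,0.02]); print(n,xy,s,np.degrees(s[2]),round(f,3),[m.sum() for m in ms.values()])
    for c in K: 
        s_=(sil(n,s,c)*255); cs,_=cv2.findContours(cv2.resize(s_,(560,420)),0,2); 
print("mill",fitrect("mill",{"top":(443,205,33,26),"side":(359,335,28,57)},ray((443,205),"top",.06)))
print("jar",fitrect("jar",{"top":(436,264,30,27),"side":(268,342,38,50)},ray((436,264),"top",.04)))
a,b=ray((305.3,291.6),"top",.01),ray((296.3,219.5),"top",.01)
print("brush tail,head",a,b,np.linalg.norm(b-a),"mid",(a+b)/2,np.degrees(np.arctan2(*(b-a)[::-1])))
E
```

```text
green [0.6224 0.1501] [ 0.6292  0.1535 -0.0359] -2.0583004500724753 0.345 [np.int64(1488), np.int64(1483)]
tray [ 0.634  -0.1539] [ 0.6377 -0.1524  0.0491] 2.813331963728003 0.034 [np.int64(3164), np.int64(4250)]
jug [0.5854 0.3569] [0.5958 0.3603 0.359 ] 20.567935535731106 0.482 [np.int64(574), np.int64(674)]
tin [0.4466 0.3443] [0.4486 0.348  0.2028] 11.617771750258507 0.181 [np.int64(449), np.int64(398)]
mill (array([ 0.5807, -0.3728]), np.float64(2.336212913959855))
jar (array([ 0.4297, -0.3488]), np.float64(5.7758264743165455))
brush tail,head [ 0.3562 -0.0305] [ 0.542  -0.0045] 0.18762574457056183 mid [ 0.4491 -0.0175] 7.97786143684591
```

```bash
cat > f2.py <<'E'
from fit import *
def masks2(name,img,near,c,rad,z=.03):
    hsv=cv2.cvtColor(img,cv2.COLOR_RGB2HSV); h,s,v=cv2.split(hsv)
    m={"jug":(h>=19)&(h<36)&(s>130),"green":(h>36)&(h<90)&(s>60),"tin":(s<100)&(v>50),"tray":(s<60)&(v>60)}[name].astype(np.uint8)
    p=proj([[near[0],near[1],z]],c)[0]
    q=np.zeros_like(m); cv2.circle(q,tuple(int(i) for i in p),rad,1,-1); m&=q
    cs,_=cv2.findContours(m,0,2); o=np.zeros_like(m); cv2.drawContours(o,[max(cs,key=cv2.contourArea)],-1,1,-1); return o>0
def overlay(img,c,items):
    b=cv2.resize(img[:,:,::-1],None,fx=S,fy=S,interpolation=cv2.INTER_CUBIC)
    for n,s in items:
        cs,_=cv2.findContours(sil(n,s,c),0,2); cv2.drawContours(b,cs,-1,(255,0,255),1)
    return b
E
python3 - <<'E'
from f2 import *
np.set_printoptions(precision=4,suppress=True)
I={c:cv2.imread(f"pics/{c}0.png")[:,:,::-1].copy() for c in K}
it=[]
for n,xy,r,z in [("green",(.629,.1535),45,.03),("jug",(.5958,.3603),32,.04),("tin",(.4486,.348),25,.03)]:
  for cc in (["top"],["side"],["top","side"]):
    ms={c:masks2(n,I[c],xy,c,r,z) for c in cc}
    s,f=fit(n,ms,[*xy,0.02]); print(n,cc,s,np.degrees(s[2]),round(f,3),[m.sum() for m in ms.values()])
  it.append((n,s))
it+=[("tray",[.6377,-.1524,.0491]),("mill",[.5807,-.3728,0]),("jar",[.4297,-.3488,0])]
t=overlay(I["top"],"top",it)[130*S:280*S,90*S:260*S]; t=cv2.resize(t,(400,353))
t2=cv2.resize(overlay(I["top"],"top",it)[130*S:280*S,300*S:470*S],(400,353))
s1=cv2.resize(overlay(I["side"],"side",it)[100*S:210*S,210*S:350*S],(400,314))
s2=cv2.resize(overlay(I["side"],"side",it)[220*S:390*S,230*S:420*S],(400,314)); 
cv2.imwrite("pics/ov.png",cv2.resize(np.vstack([np.hstack([t,t2]),np.hstack([s1,s2])]),(718,599)))
E
```

```text
green ['top'] [0.6281 0.1519 0.0115] 0.6593315798954709 0.126 [np.int64(1526)]
green ['side'] [ 0.6264  0.1557 -0.1039] -5.955486905003824 0.141 [np.int64(1508)]
green ['top', 'side'] [ 0.6264  0.1548 -0.0491] -2.811141496550781 0.29 [np.int64(1526), np.int64(1508)]
jug ['top'] [0.5957 0.3592 0.2964] 16.9846898158458 0.105 [np.int64(637)]
jug ['side'] [0.5942 0.3596 0.4644] 26.60620954460476 0.11 [np.int64(780)]
jug ['top', 'side'] [0.5958 0.3589 0.3356] 19.23014094387815 0.24 [np.int64(637), np.int64(780)]
tin ['top'] [0.4485 0.3486 0.3874] 22.196574240903775 0.042 [np.int64(480)]
tin ['side'] [0.4478 0.3483 0.2856] 16.365565329431746 0.045 [np.int64(428)]
tin ['top', 'side'] [0.4485 0.3483 0.4442] 25.450784920825516 0.097 [np.int64(480), np.int64(428)]
```

View pics/ov.png

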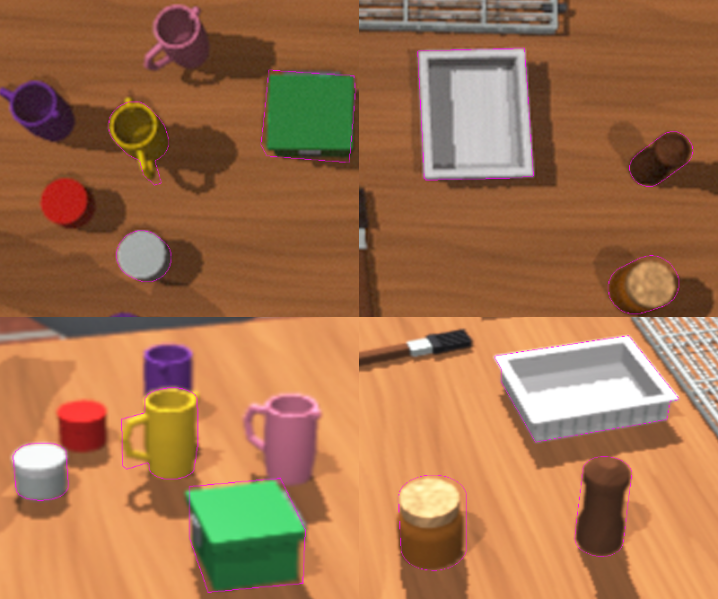

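Overlays match tray, tin, mill and jug well; the box lid outline is slightly off in yaw (its body is narrower than the lid), so I refit with a lid model and dry-check the IK.

```bash
cat > act.py <<'E'
from station import robot, fingers
import numpy as np
np.set_printoptions(precision=3,suppress=True)
def ori(y): return [180,0,(y+180)%360-180]
def above(xy,yaw,z=.22): robot.move_to([*xy,z],ori(yaw))
def pick(xy,yaw,z,op=1.0,force=40,lift=.22):
    fingers.gripper_to(op,force); above(xy,yaw)
    hit=robot.line_to([*xy,z],velocity=.12,f_stop=15)
    fingers.gripper_to(0.0,force); g=robot.current_finger_gap()
    robot.line_to([*xy,lift],velocity=.12)
    print("pick hit",hit,"gap mm",g*85,"after",robot.current_finger_gap()*85,"F",np.array(robot.current_contact_force()),"t",robot.current_time_s())
def place(xy,yaw,z,release,up=.22,travel=.22):
    above(xy,yaw,travel); robot.line_to([*xy,z+.02],velocity=.15)
    hit=robot.line_to([*xy,z-.003],velocity=.03,f_stop=4); p=robot.current_tool_pos()
    robot.pause(.2); fingers.gripper_to(release); robot.pause(.2)
    robot.line_to([*xy,up],velocity=.12)
    print("place hit",hit,"z",p[2],"want",z,"t",robot.current_time_s())
E
python3 - <<'E'
from f2 import *
from act import *
print(robot.tip_reach)
I={c:cv2.imread(f"pics/{c}0.png")[:,:,::-1].copy() for c in K}
M["green"]=[box(-.047,.047,-.052,.052,.048,.06),box(-.044,.044,-.049,.049,0,.05)]
for cc in (["top"],["side"],["top","side"]):
  for y0 in (-.1,.05):
    ms={c:masks2("green",I[c],(.628,.153),c,45,.03) for c in cc}
    s,f=fit("green",ms,[.628,.153,y0]); print(cc,s,np.degrees(s[2]),round(f,3))
for n,p,ys in [("brush",(.449,-.0175,.02),(8,188)),("brushP",(.6377,-.1524,.06),(92.8,272.8)),("jug",(.5955,.359,.057),(19,199)),("jugP",(.631,.001,.057),(3,183)),("tin",(.4485,.3483,.025),(21,201)),("tinP",(.627,.154,.085),(21,201,-20,160)),("mill",(.5807,-.3728,.068),(0,180,-30,150)),("millP",(.528,.154,.068),(0,180))]:
  for y in ys:
    for z in (p[2],.22):
      q=robot.inverse_kinematics([p[0],p[1],z],ori(y)); print(n,y,z,None if q is None else np.round(q))
E
```

```text
0.017
['top'] [0.626 0.151 0.02 ] 1.1672488878006464 0.077
['top'] [0.626 0.152 0.007] 0.4170663174211286 0.076
['side'] [ 0.625  0.154 -0.09 ] -5.169682838810748 0.098
['side'] [ 0.626  0.154 -0.059] -3.397957018745888 0.094
['top', 'side'] [ 0.625  0.152 -0.009] -0.4954173129865479 0.181
['top', 'side'] [ 0.626  0.152 -0.01 ] -0.5594998613908165 0.184
brush 8 0.02 [-33.  27.  42. 119. -26.  43. -57.]
brush 8 0.22 [-38.   8.  43. 105.  -6.  69. -75.]
brush 188 0.02 [-22.  24.  27. 118. -17.  41. 114.]
brush 188 0.22 [-31.   8.  34. 105.  -5.  69. 103.]
brushP 92.8 0.06 [-12.  44.  40.  83. -29.  64.  36.]
brushP 92.8 0.22 [-15.  38.  49.  72. -28.  82.  34.]
brushP 272.8 0.06 [ -23.   54.   64.   83.  -50.   73. -131.]
brushP 272.8 0.22 [ -21.   44.   64.   72.  -38.   86. -139.]
jug 19 0.057 [-49.  46.  30.  75. -23.  65. -88.]
jug 19 0.22 [-49.  39.  32.  63. -19.  83. -92.]
jug 199 0.057 [-34.  43.   2.  74.  -2.  63.  78.]
jug 199 0.22 [-35.  37.   4.  62.  -2.  81.  78.]
jugP 3 0.057 [-28.  42.  41.  88. -30.  62. -66.]
jugP 3 0.22 [-27.  33.  42.  76. -22.  79. -73.]
jugP 183 
[... 631 characters left out ...]
-26.  37.  17.  83. -11.  62.  63.]
tinP 160 0.22 [-27.  31.  18.  73.  -9.  78.  61.]
mill 0 0.068 [  2.  53.  57.  76. -45.  74. -30.]
mill 0 0.22 [  4.  44.  56.  65. -35.  87. -37.]
mill 180 0.068 [  9.  47.  40.  76. -30.  68. 141.]
mill 180 0.22 [  8.  41.  46.  64. -28.  85. 139.]
mill -30 0.068 [ -1.  57.  64.  76. -51.  77. -57.]
mill -30 0.22 [  2.  48.  64.  65. -42.  90. -64.]
mill 150 0.068 [ 10.  46.  38.  76. -29.  67. 110.]
mill 150 0.22 [  7.  42.  49.  65. -30.  85. 110.]
millP 0 0.068 [-42.  30.  33. 101. -20.  54. -91.]
millP 0 0.22 [-45.  21.  36.  90. -13.  73. -97.]
millP 180 0.068 [-28.  28.  14. 100.  -8.  53.  79.]
millP 180 0.22 [-30.  19.  16.  90.  -5.  72.  77.]
```

```bash
python3 - <<'E'
from act import *
from fit import vision,cv2
pick((.449,-.0175),8,.0205,op=.6,force=40)
im=vision.grab_frame("top"); cv2.imwrite("pics/b1.png",im[:,:,::-1])
place((.6377,-.1524),92.8,.0585,release=.5)
pick((.5955,.359),19,.057)
place((.631,.0),3,.057,release=1.0)
for c in ("top","side"):
    cv2.imwrite(f"pics/{c}1.png",vision.grab_frame(c)[:,:,::-1])
a=cv2.resize(cv2.imread("pics/top1.png")[110:330,130:420],(580,440)); b=cv2.resize(cv2.imread("pics/side1.png")[90:310,130:420],(580,440))
cv2.imwrite("pics/v1.png",cv2.resize(np.vstack([a,b]),(395,600)))
E
```

```text
pick hit False gap mm 14.29980233290506 after 14.740666193843657 F [-0.741 -0.117 -1.565] t 7.275
place hit True z 0.059065443788114805 want 0.0585 t 12.8833
pick hit False gap mm 56.47699746546516 after 56.418125514723734 F [-0.921  0.005 -4.704] t 18.6333
place hit True z 0.05805379499232425 want 0.057 t 24.0167
```

View pics/v1.png

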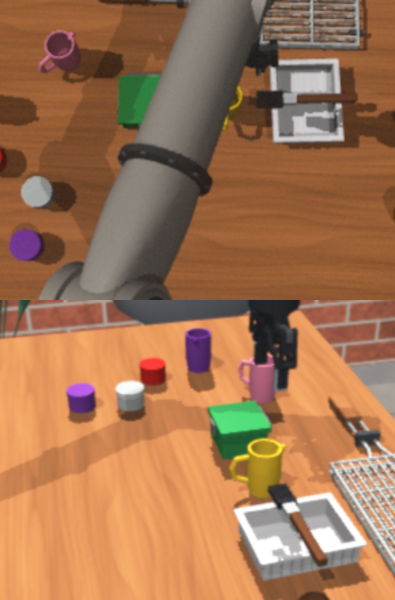

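The brush lies across the tray on both rims with its bristles towards the jug. The jug stands between tray and box, handle towards the robot. Tin and mill next.

```bash
python3 - <<'E'
from act import *
from f2 import *
pick((.4485,.3483),21,.025)
place((.626,.152),21,.085,release=1.0)
pick((.5807,-.3728),180,.068,lift=.24)
place((.527,.153),180,.068,release=.8,travel=.24)
robot.move_to([.35,-.3,.3],ori(180))
I={}
for c in ("top","side"):
    I[c]=vision.grab_frame(c); cv2.imwrite(f"pics/{c}2.png",I[c][:,:,::-1])
M["green"]=[box(-.047,.047,-.052,.052,.048,.06),box(-.044,.044,-.049,.049,0,.05)]
it=[("green",[.626,.152,-.01]),("jug",[.631,0,.05]),("mill",[.527,.153,0]),("tray",[.6377,-.1524,.0491])]
a=overlay(I["top"],"top",it)[110*S:310*S,130*S:420*S]; b=overlay(I["side"],"side",it)[100*S:310*S,210*S:420*S]
cv2.imwrite("pics/v2.png",np.hstack([cv2.resize(a,(435,300)),cv2.resize(b,(300,300))]))
cv2.imwrite("pics/v2b.png",cv2.resize(b,(600,600)))
cv2.imwrite("pics/v2a.png",cv2.resize(a,(798,550)))
E
```

```text
pick hit False gap mm 54.546243614089 after 54.8403956980551 F [-0.201  0.119 -1.414] t 29.7333Traceback (most recent call last):
  File "<stdin>", line 4, in <module>
TypeError: place() got an unexpected keyword argument 'release'
```

Two helpers shared the name `place`, and the tin is still held in the gripper. I'll swap the import order and go on.

```bash
python3 - <<'E'
from f2 import *
from act import *
place((.626,.152),21,.085,release=1.0)
pick((.5807,-.3728),180,.068,lift=.24)
place((.527,.153),180,.068,release=.8,travel=.24)
robot.move_to([.35,-.3,.3],ori(180))
I={}
for c in ("top","side"):
    I[c]=vision.grab_frame(c); cv2.imwrite(f"pics/{c}2.png",I[c][:,:,::-1])
M["green"]=[box(-.047,.047,-.052,.052,.048,.06),box(-.044,.044,-.049,.049,0,.05)]
it=[("green",[.626,.152,-.01]),("jug",[.631,0,.05]),("mill",[.527,.153,0]),("tray",[.6377,-.1524,.0491])]
a=overlay(I["top"],"top",it)[110*S:310*S,130*S:420*S]; b=overlay(I["side"],"side",it)[100*S:310*S,210*S:420*S]
cv2.imwrite("pics/v2b.png",cv2.resize(b,(600,600)))
cv2.imwrite("pics/v2a.png",cv2.resize(a,(798,550)))
E
```

```text
place hit True z 0.08574648705941955 want 0.085 t 34.4083
pick hit False gap mm 38.97928994002916 after 39.740697998007626 F [ 0.038  0.555 -2.205] t 40.9667
place hit True z 0.0684706535082154 want 0.068 t 46.8917
```

View pics/v2a.png

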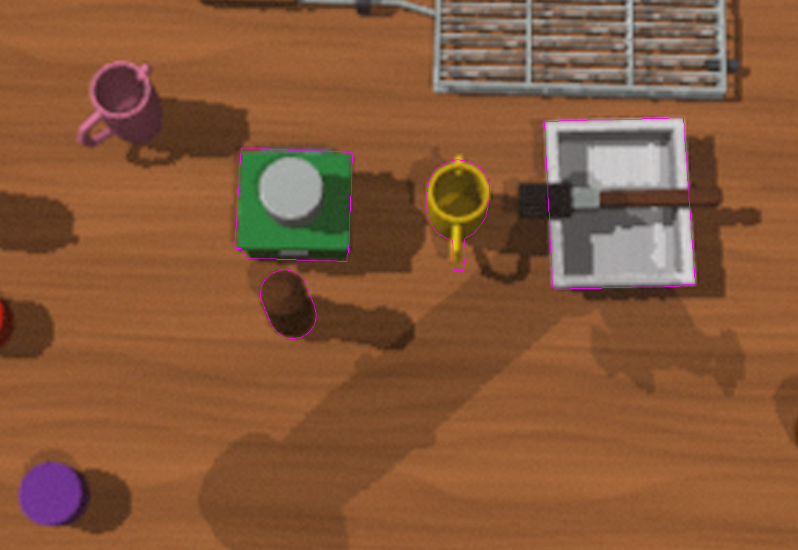

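View pics/v2b.png

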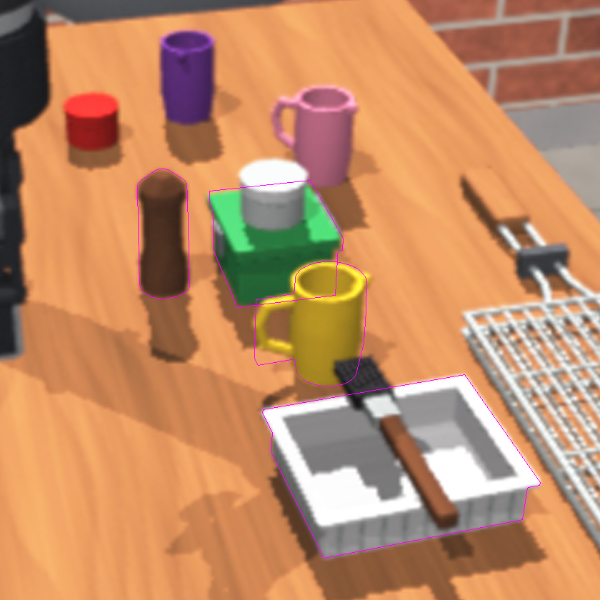

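The tin sits on the lid, top centre near crop pixel (291,187). The mill and jug match their target outlines. The brush spans the tray from (519,199) to (720,198). I'll check the brush and tin numerically, then hand in.

```bash
python3 - <<'E'
from f2 import *
from station import workorder, robot
np.set_printoptions(precision=4,suppress=True)
k=798/290; f=lambda u,v,z:ray((130+u/k-.5,110+v/k-.5),"top",z)
h,t=f(519,199,.048),f(720,198,.048); tin=f(291,187.5,.1)
print("brush",(h+t)/2,h-t,"tray",.6377,-.1524); print("tin",tin)
ty=np.array([-.049,.9988]); e=(h+t)/2-[.6377,-.1524]
if np.linalg.norm(e)<.012 and np.linalg.norm(tin-[.626,.152])<.010: workorder.close_job(); print("closed",robot.current_time_s())
E
```

```text
brush [ 0.6374 -0.1514] [-0.0058  0.1877] tray 0.6377 -0.1524
tin [0.6244 0.1513]
the job is handed in; nothing more can be done
the job is handed in; nothing more can be done
```

I laid out the basting station and handed the job in at about 50 s of the 128 s allowed. No verdict was reported. All four pieces were picked and placed on the first try.

What the last pictures showed:
- **Brush:** it rests on both long rims about 1 mm from the tray's centre and about 1° off square, with the bristles towards the jug.
- **Jug:** it stands upright halfway between tray and box, handle towards the robot. In both cameras it fits its target outline to within a few millimetres.
- **Tin:** the silver one is on the lid, about 2 mm from its centre.
- **Mill:** it stands upright in front of the box and fits its target outline, with its axis about 99 mm in front of the box centre.
- **Preserve jar:** I never went near it, but it was outside the last pictures I viewed, so its position was not rechecked.

Two things disagreed or went wrong:
- **Box angle:** the two cameras gave different values for how far the box is turned, about +1° from the top and about -4° from the side. I used about -0.5°; either way the mill should be well inside its limits.
- **Script error:** one script stopped on a naming clash while the gripper held the tin. I fixed it and carried on, and nothing was disturbed.

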